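# Load a tin past the spring stop of a pantry rack

### The arm

A 6-joint arm with a two-finger parallel gripper is mounted at the origin on a cart in front of the work surface, level with it; the furniture and walls round the work are solid. World frame = base frame: x ahead of the robot, y to its left, z up, the work surface at z = 0. Lengths are in m, angles in rad, forces in N, time in s.
With the tool pointing down it reaches from about 0.425 to 0.95 m from the base axis. Payload 3.5 kg.
Tool frame: the origin (TCP) lies at the very end of the fingers, on their centre line; the grasp point (between the pads) lies ctrl.tcp_to_grasp behind it (ctrl.tcp_to_grasp is the distance from the TCP to the grasp point, in m); z points along the fingers, y is the line along which they close (so a half turn about z gives the same grasp; the last joint's range is limited). The gripper opens to 85 mm and grips with 20 to 120 N. Pads are 22 mm wide; open, the fingers measure 114 mm over their backs; the gripper's body (76 mm by 85 mm) begins 54 mm behind the grasp point. The pads swing forward as they close: fully open they stand 13 mm farther back than shut.
Start: joints at [-1.375, 0.286, 1.577, -0, 1.279, -0.15], TCP at [0.229, -0.635, 0.231] pointing down, gripper open.
Joint ranges: [-2.77, 2.77], [-0.9, 2.22], [0.21, 2.48], [-1.53, 4.67], [0.24, 2.81], [-2.84, 2.84]. Speed limits (rad/s): [2.79, 2.79, 3.14, 3.14, 3.14, 3.14].

### API

Orientations are given as a unit quaternion [x, y, z, w].
In Python, from plant import ctrl gives the robot as it stands.
- The arm moves only by the shell command python3 -m inch 'ROWS' [FORCE]. ROWS is JSON, a list of rows, each an object with "slide": the shift along the tool's x, y, z in cm, a list of three; "turn": the turn about the tool's z in rad; "grip": the finger opening in cm, from 0 to 8.54. A call has 1 to 20 rows; each row is the pose to reach, as a shift and turn from the pose commanded when the call began, along the tool's axes at that moment; what a row does not reach only later rows make up. A row lasts 1/10 s, in which the tool goes at most 50 mm and 8.59 degrees, less where a joint would pass 70% of its speed; a pose out of reach is approached as far as the arm can. A call with a gripper value outside its range is refused whole. The fingers move at their own pace and stop on an object; FORCE is the grip in N (left out, the last holds). Time passes only in rows, so rows that repeat a pose let the fingers close. It gives the time, the measured TCP pose, the force, the opening and the grip force at its end, in the units of the state.
- ctrl.get_state(): the state, without advancing time (a new reading comes with each control period).
- ctrl.read_camera(name): name is "scene" or "top" or "wrist"; returns (picture, depth): 384x512x3 uint8, red, green, blue; 384x512 float32, m along the optical axis (not along the pixel's ray), 0 where there is no reading.
- ctrl.camera_info(name): a dict with "K" (3x3 intrinsics, pixels), "camera_from_world" (4x4, takes a point from world to camera coordinates); the wrist camera has in their place "T_tool_cam" (4x4, takes a point from camera to tool coordinates, whose origin is the TCP and whose axes are the flange's). Camera axes: x right, y down, z forward; pixel columns grow to the right and rows downward; lengths in m; the calibration is good to about 2 mm. A picture is of the moment at which its call begins: read the wrist's pose just before it. camera_info takes no time and is no camera call.
- ctrl.sign_off(): hands the job in; it is judged then, once.
The state is a dict: "time": time; "qpos": joint angles; "dq": joint speeds; "joint_efforts": joint torques, N m; "eef_pos": TCP position; "tcp_rot": TCP orientation; "contact_force": force on the tool from outside, world axes, zero at the start; "wrist_torque": the same for the moment, N m; "opening": opening from 0.0 (shut) to 1.0 (fully open); "finger_force": force on a finger pad.
Only numpy, scipy, OpenCV 4.12 (cv2) and the standard library are available. Lean on these libraries where they do the work, as an engineer would, in place of code of your own. Each camera call takes 0.05 s, during which the arm holds its last target. There are 200 camera calls.

### The job

One lane of the wooden two-lane rack holds the short food tin, waiting in front of its spring stop: with the fingers press that lane's steel bar down to the bottom and, keeping it down, push the tin along the lane over the sunken stop pins, right in to the back wall; then let go of the bar so that the pins spring up behind the tin. Only press and push: do not grasp, lift or tip the tin. Leave the candle jar, the other lane's bar and the things standing round the rack alone.

Things in the scene. Friction and masses are not known exactly. Their poses are not given: they have to be found in the camera images.
- rack: Fixed light wooden rack, 255 x 248 x 60. Origin: centre of underside; +x = way in, mouth at x = -125, inner face of back wall at +118. Two lanes along x at y = +75 (left) and -75 (right), each 82 wide, side walls 52 high. The tin stands on two ledges, tops z = 30; between them a channel 46 wide, open upward and at the mouth, with the steel bar in it. Solid wood 38 high between the lanes.
- stop_left (a joint): Left lane's bar with its two stop pins, one piece on a spring: 0 = up, 0.010 m = fully down, 1 N to start, 2.6 N at the bottom, springs back. Press it anywhere. The pins (8 diameter) stand at rack x = +46, 30 either side of the lane's centre, reaching z = 39 up, 29 down (1 below the ledges, so the tin passes). A finger in the channel can run on between the pins. A tin over them keeps them down.
- stop_right (a joint): The same for the right lane's bar and pins.
- stop_left_bar (a point): Point on the top centre line of the left bar (polished, slippery steel), at rack x = -90, y = +75, by its flat dark cross lines. The bar is 40 wide, from rack x = -124 to +108; its top is at z = 28 when up, 18 when down. The point goes down with it.
- stop_right_bar (a point): The same point of the right bar, at rack x = -90, y = -75.
- tin: Short round food tin, 76 diameter, 58 high, 0.30 to 0.46 kg; origin: centre of underside. Stands upright in either lane (read which), within 3 of its centre line, centre at rack x = -35 to +12; meets the raised pins at x = +17. At the back wall its centre is at x = +80, the raised pins behind it with 2 to 5 of play. Its top is 70 above the pressed bar, so a low hand should lean back from it.
- candle: Round jar candle, clear glass with white wax, 76 diameter, 90 high. Origin: centre of its underside. It waits in the other lane, in front of that lane's raised pins, and must stay there.
- mug: White mug, 82 diameter, 101 high, with a handle; stands on the worktop left of the rack. Origin: centre of its underside.
- spice: Spice jar with a dark cap, 41 diameter, 105 high; stands on the worktop right of the rack. Origin: centre of its underside.
- lemon: Lemon, 71 x 53 x 51; lies on the worktop left of the rack's mouth.
Mind the look-alikes: they are no part of the job. Leave any orange or pink look-alike of the tin alone.

How it is judged:
By the outcome, as a careful person would: the job done as asked, in the order asked, and still so for the second after the job is handed in, with the robot touching nothing.
It also fails if it takes over 51 s, if anything falls off the work surface, if the arm or the gripper's body presses on something with over 40 N, if the wrist force passes 120 N, or if a joint passes its speed limit or range.

## Working session

There is one attempt and no reset: what is moved stays moved. The work goes in short steps, Python scripts to look and compute and a shell command to move; the robot and the scene stay as the last step left them, time stands still between calls to the robot, and variables do not carry over. Pictures are saved under pics/ and viewed, at most 10 in all, crops included, and the job is handed in when it is done.

```bash
ls; mkdir -p pics; python3 - <<'E'
from plant import ctrl
import cv2,numpy as np
s=ctrl.get_state();print(s['time'],s['eef_pos'],s['tcp_rot'],s['opening'],ctrl.tcp_to_grasp)
for n in['scene','top']:
    p,d=ctrl.read_camera(n);cv2.imwrite(f'pics/{n}0.png',p[:,:,::-1]);np.savez(f'pics/{n}0.npz',p=p,d=d)
    print(ctrl.camera_info(n))
print(ctrl.camera_info('wrist'))
E
```

```text
pics
0.0 [ 0.22869127 -0.63436798  0.22990919] [ 9.85089285e-01  1.72039675e-01 -3.57128507e-05 -1.20387739e-03] 1.0008328244345197 0.0187
{'K': array([[456.08996961,   0.        , 253.45691408],
       [  0.        , 456.08996961, 189.30467823],
       [  0.        ,   0.        ,   1.        ]]), 'camera_from_world': array([[-0.7183625 , -0.69554865, -0.0129382 ,  0.44553532],
       [-0.44017517,  0.46885742, -0.7657797 ,  0.23864226],
       [ 0.5387032 , -0.54441234, -0.64297283,  1.08907897],
       [ 0.        ,  0.        ,  0.        ,  1.        ]])}
{'K': array([[452.28933376,   0.        , 254.91138715],
       [  0.        , 452.28933376, 186.18229846],
       [  0.        ,   0.        ,   1.        ]]), 'camera_from_world': array([[-0.01248787, -0.99991568, -0.00356286,  0.09358286],
       [-0.98399907,  0.01292228, -0.17770436,  0.53941169],
       [ 0.17773541,  0.00128671, -0.98407747,  1.16132199],
       [ 0.        ,  0.        ,  0.        ,  1.        ]])}
{'K': array([[333.75309107,   0.        , 257.58249047],
       [  0.        , 333.75309107, 194.52831101],
       [  0.        ,   0.        ,   1.        ]]), 'T_tool_cam': array([[ 1.53729692e-03, -9.51197525e-01, -3.08578848e-01,
         7.96748166e-02],
       [ 9.99998719e-01,  1.59982717e-03,  5.03706223e-05,
         6.70453390e-04],
       [ 4.45760413e-04, -3.08578530e-01,  9.51198766e-01,
        -1.42947239e-01],
       [ 0.00000000e+00,  0.00000000e+00,  0.00000000e+00,
         1.00000000e+00]])}
```

View pics/top0.png

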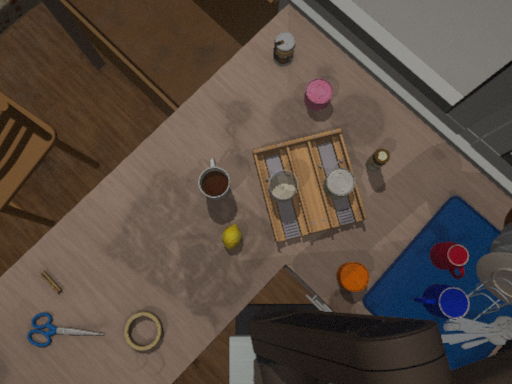

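View pics/scene0.png

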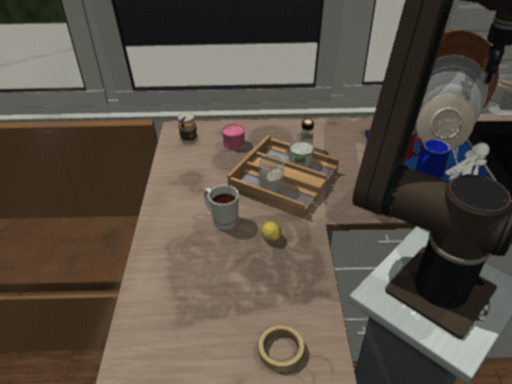

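The top view shows the rack centred near (308,187), with its mouth towards the robot at the bottom. There is a round object in each lane, at (283,186) and (340,183). Next I'll enlarge this area and fit the rack pose from depth.

```bash
cat > h.py <<'E'
import numpy as np
def world(d,info):
    K=info['K'];T=np.linalg.inv(info['camera_from_world'])
    v,u=np.indices(d.shape);P=np.stack([(u-K[0,2])/K[0,0]*d,(v-K[1,2])/K[1,1]*d,d],-1)
    return P@T[:3,:3].T+T[:3,3]
def proj(P,info):
    T=info['camera_from_world'];c=np.atleast_2d(P)@T[:3,:3].T+T[:3,3];q=c@info['K'].T
    return q[:,:2]/q[:,2:]
E
python3 - <<'E'
from plant import ctrl
import cv2,numpy as np
from h import *
z=np.load('pics/top0.npz');p,d=z['p'],z['d'];I=ctrl.camera_info('top');W=world(d,I)
cv2.imwrite('pics/top_crop.png',cv2.resize(p[110:260,230:410],None,fx=4,fy=4,interpolation=cv2.INTER_CUBIC)[:,:,::-1])
roi=np.zeros(d.shape,bool);roi[125:248,248:368]=1
X=W[roi&(d>0)]
print(np.percentile(X[:,2],[2,10,50,90,98]))
tops=X[(X[:,2]>.02)&(X[:,2]<.066)]
m=roi&(d>0)&(W[...,2]>.02)&(W[...,2]<.066)
n,l,st,c=cv2.connectedComponentsWithStats(m.astype(np.uint8));k=1+st[1:,4].argmax();print(st[k])
pts=W[l==k][:,:2].astype(np.float32);print(cv2.minAreaRect(pts*1000))
for (u,v) in [(283,186),(340,183)]:
    q=W[v-20:v+21,u-20:u+21].reshape(-1,3);q=q[q[:,2]>.068]
    print((u,v),len(q),q.mean(0),np.percentile(q[:,2],[10,50,90]),cv2.minEnclosingCircle(q[:,:2].astype(np.float32)))
E
```

```text
[-0.00503791 -0.00255333  0.02671538  0.06365517  0.08715859]
[ 252  129  115  114 7030]
((544.8820190429688, -56.766754150390625), (255.56765747070312, 249.7803955078125), 13.561266899108887)
(283, 186) 775 [0.53255715 0.01645161 0.09938211] [0.07269139 0.07708242 0.11826344] ((0.44759008288383484, 0.04730915650725365), 0.12786875665187836)
(340, 183) 685 [ 0.5412007  -0.13200809  0.09052133] [0.08027997 0.08396207 0.08713944] ((0.4483537971973419, -0.03710579499602318), 0.17336192727088928)
```

View pics/top_crop.png

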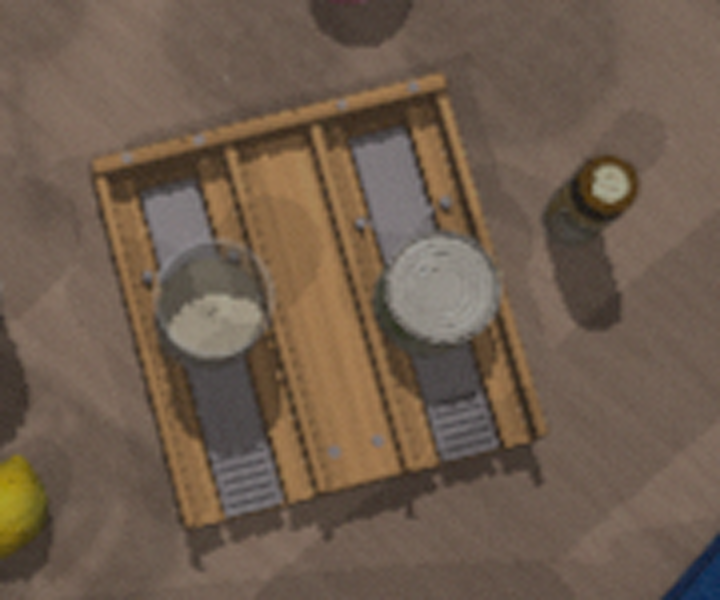

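The enlarged view shows a metallic tin with a ribbed lid at crop (441,288), in the right lane. The glass candle jar is in the left lane at (213,300), with its pins raised behind it. The rack's yaw is about +13.6°, and the fitted size of 256x250 matches. Now I'll get the tin's position and the shift to a point above the right bar.

```bash
cat >> h.py <<'E'
from scipy.spatial.transform import Rotation as R
C=np.array([.5449,-.0568,0]);YAW=np.deg2rad(13.56)
RZ=R.from_euler('z',YAW).as_matrix()
def torack(P): return (np.asarray(P)-C)@RZ
def toworld(P): return np.asarray(P)@RZ.T+C
def plan(s,target):   # shift in tool cm and turn to align tool x with rack x
    q=R.from_quat(s['tcp_rot']).as_matrix()
    dx=q.T@RZ[:,0]
    return (q.T@(toworld(target)-s['eef_pos'])*100).round(2),np.arctan2(dx[1],dx[0]).round(4)
E
python3 - <<'E'
from plant import ctrl
import cv2
from h import *
z=np.load('pics/top0.npz');p,d=z['p'],z['d'];I=ctrl.camera_info('top');W=world(d,I);r=torack(W)
ok=(d>0)
for n,b,h in [('tin',(-90,80,-130,-25),(.08,.1)),('candle',(-90,80,25,125),(.1,.14)),('spice',(-100,150,-260,-127),(.09,.125)),('mug',(-150,150,130,300),(.08,.12))]:
    x,y=r[...,0]*1000,r[...,1]*1000
    m=ok&(x>b[0])&(x<b[1])&(y>b[2])&(y<b[3])&(r[...,2]>h[0])&(r[...,2]<h[1])
    q=r[m]
    if len(q):print(n,len(q),cv2.minAreaRect((q[:,:2]*1000).astype(np.float32)),np.median(q[:,2]))
y=r[...,1];x=r[...,0]
for nm,a in [('bar r',(x>-.115)&(x<-.09)&(abs(y+.075)<.012)),('mid',(abs(x)<.1)&(abs(y)<.02)),('rwall',(abs(x)<.1)&(abs(y+.12)<.0025)),('lwall',(abs(x)<.1)&(abs(y-.12)<.0025))]:
    print(nm,np.median(r[a&ok][:,2]))
s=ctrl.get_state();print(plan(s,[-.1,-.075,.1]),s['eef_pos'])
print(proj(toworld([[-.09,-.075,.028],[-.125,-.124,.05],[.13,.124,.06],[.046,-.105,.039],[.046,-.045,.039]]),I))
E
```

```text
tin 626 ((-19.9860782623291, -74.51641082763672), (73.87619018554688, 73.82010650634766), 11.445716857910156) 0.08431049950792478
candle 181 ((4.643115997314453, 74.797607421875), (73.39844512939453, 75.5120620727539), 76.48991394042969) 0.11732202411993574
spice 205 ((15.961094856262207, -190.97425842285156), (38.09858703613281, 38.89008331298828), 73.41390228271484) 0.10395679341507201
mug 265 ((63.7158088684082, 238.37428283691406), (81.56086730957031, 96.74108123779297), 48.23286437988281) 0.09668572943003671
bar r 0.02694469434292179
mid 0.03698832823465014
rwall 0.050345199950668544
lwall 0.05126497003330543
(array([ 38.57, -37.23,  13.1 ]), np.float64(0.1092)) [ 0.22870971 -0.63442718  0.23003114]
[[343.41988148 210.35420072]
 [366.58807948 217.53112227]
 [251.61498695 148.27532072]
 [340.76674705 159.07245965]
 [319.54590461 164.38849858]]
```

Everything agrees with the given sizes. The tin is in the right lane at rack (-20,-74.5) with its near edge at x = -58, and the heights are right. I'll move above the bar with the fingers closed.

```bash
python3 -m inch '[{"slide":[3,-3,0],"turn":0.01,"grip":0},{"slide":[6,-6,0],"turn":0.02,"grip":0},{"slide":[9,-9,0],"turn":0.03,"grip":0},{"slide":[12,-12,0],"turn":0.05,"grip":0},{"slide":[15,-15,0],"turn":0.07,"grip":0},{"slide":[18,-18,0],"turn":0.09,"grip":0},{"slide":[21,-21,0],"turn":0.1,"grip":0},{"slide":[24,-24,0],"turn":0.109,"grip":0},{"slide":[27,-27,0],"turn":0.109,"grip":0},{"slide":[30,-30,0],"turn":0.109,"grip":0},{"slide":[33,-33,1],"turn":0.109,"grip":0},{"slide":[36,-35,3],"turn":0.109,"grip":0},{"slide":[38,-36.8,5],"turn":0.109,"grip":0},{"slide":[39,-37.2,7],"turn":0.109,"grip":0},{"slide":[39,-37.2,8],"turn":0.109,"grip":0},{"slide":[39,-37.2,8],"turn":0.109,"grip":0},{"slide":[39,-37.2,8],"turn":0.109,"grip":0},{"slide":[39,-37.2,8],"turn":0.109,"grip":0}]' 20
python3 - <<'E'
from plant import ctrl
import cv2
from h import *
s=ctrl.get_state();print(s['time'],torack(s['eef_pos']),plan(s,[-.095,-.075,.04]),s['opening'],s['contact_force'])
p,d=ctrl.read_camera('wrist');np.savez('pics/w1.npz',p=p,d=d)
cv2.imwrite('pics/w1.png',p[:,:,::-1])
E
```

```text
time: 1.9
eef_pos: [0.47, -0.154, 0.1526]
tcp_rot: [0.993, 0.117, 0.001, 0.001]
contact_force: [0.1, 0.1, 0.3]
opening: -0.001
finger_force: 0.0
1.9 [-0.09558146 -0.07693337  0.15260734] (array([ 0.04, -0.21, 11.26]), np.float64(-0.0012)) -0.0010931219012201459 [0.11271212 0.11592495 0.27143425]
```

View pics/w1.png

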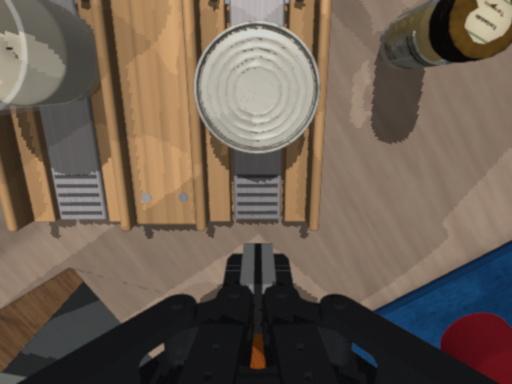

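The wrist view has the tin at (257,88), the bar's mouth end with its cross lines at (257,197), and the closed fingertips at (258,245). The fingers are centred on the bar. A depth check will confirm this.

```bash
python3 - <<'E'
from plant import ctrl
import cv2
from h import *
s=ctrl.get_state();z=np.load('pics/w1.npz');d=z['d'];I=ctrl.camera_info('wrist');K=I['K'];T=I['T_tool_cam']
v,u=np.indices(d.shape);P=np.stack([(u-K[0,2])/K[0,0]*d,(v-K[1,2])/K[1,1]*d,d],-1)@T[:3,:3].T+T[:3,3]
Rw=R.from_quat(s['tcp_rot']).as_matrix();Wd=P@Rw.T+s['eef_pos'];r=torack(Wd)
def show(n,m):
    q=r[m];print(n,len(q),q.mean(0).round(4))
b=np.zeros(d.shape,bool)
roi=b.copy();roi[20:155,190:325]=1;m=roi&(r[...,2]>.08)&(r[...,2]<.1);q=r[m]
print('tin',cv2.minAreaRect((q[:,:2]*1000).astype(np.float32)),np.median(q[:,2]))
row=r[205,200:325];print('row205 y,z'); print([(round(a[1]*1000),round(a[2]*1000)) for a in row[::4]])
col=r[160:240,257];print([(round(a[0]*1000),round(a[2]*1000)) for a in col[::5]])
fin=P[200:300:8,250];print((fin*1000).round())
E
```

```text
tin ((-17.971683502197266, -76.99749755859375), (75.1754379272461, 74.36944580078125), 89.57099914550781) 0.0854069332484535
row205 y,z
[(-33, 52), (-36, 50), (-36, 31), (-39, 30), (-43, 31), (-46, 31), (-49, 31), (-53, 30), (-54, 8), (-59, 29), (-63, 30), (-66, 29), (-70, 29), (-73, 27), (-76, 29), (-80, 28), (-83, 30), (-86, 30), (-90, 30), (-93, 28), (-97, 27), (-100, 30), (-103, 29), (-107, 31), (-110, 30), (-113, 31), (-117, 30), (-118, 43), (-120, 53), (-123, 51), (-137, -1), (-140, 0)]
[(-73, 28), (-77, 28), (-81, 27), (-85, 29), (-89, 29), (-94, 29), (-98, 29), (-103, 28), (-107, 28), (-112, 29), (-117, 27), (-121, 29), (-137, 0), (-141, 2), (-147, 0), (-152, 1)]
[[-12.  -6. 124.]
 [-19.  -6. 124.]
 [-26.  -6. 124.]
 [-45.  -7. 152.]
 [-54.  -7. 153.]
 [-63.  -7. 153.]
 [ 12.  -3. -10.]
 [ 11.  -3. -16.]
 [ 11.  -2. -23.]
 [ 11.  -2. -29.]
 [ 11.  -2. -35.]
 [ 10.  -2. -38.]
 [ 13.  -2. -47.]]
```

The bar centre (y = -77) lines up with the fingers, and the finger fronts are 11–12 mm ahead of the TCP. Next I'll descend onto the bar.

```bash
python3 -m inch '[{"slide":[0,0,2]},{"slide":[0,0,5]},{"slide":[0,0,8]},{"slide":[0,0,10.5]},{"slide":[0,0,11.7]},{"slide":[0,0,11.7]},{"slide":[0,0,11.7]}]'
python3 -m inch '[{"slide":[0,0,0.3]},{"slide":[0,0,0.6]},{"slide":[0,0,0.9]},{"slide":[0,0,1.2]},{"slide":[0,0,1.2]},{"slide":[0,0,1.2]}]'
```

```text
$[0]: bad value
$[0]: bad value
```

```bash
python3 -m inch '[{"slide":[0,0,2],"turn":0,"grip":0},{"slide":[0,0,5],"turn":0,"grip":0},{"slide":[0,0,8],"turn":0,"grip":0},{"slide":[0,0,10.5],"turn":0,"grip":0},{"slide":[0,0,11.7],"turn":0,"grip":0},{"slide":[0,0,11.7],"turn":0,"grip":0},{"slide":[0,0,11.7],"turn":0,"grip":0}]'
python3 -m inch '[{"slide":[0,0,0.3],"turn":0,"grip":0},{"slide":[0,0,0.6],"turn":0,"grip":0},{"slide":[0,0,0.9],"turn":0,"grip":0},{"slide":[0,0,1.2],"turn":0,"grip":0},{"slide":[0,0,1.2],"turn":0,"grip":0},{"slide":[0,0,1.2],"turn":0,"grip":0}]'
```

```text
time: 2.65
eef_pos: [0.4705, -0.1536, 0.0355]
tcp_rot: [0.993, 0.118, 0.001, 0.001]
contact_force: [0.7, 0.7, -0.5]
opening: -0.001
finger_force: 0.0
time: 3.25
eef_pos: [0.4699, -0.153, 0.0225]
tcp_rot: [0.993, 0.118, 0.0, 0.0]
contact_force: [0.8, -0.1, 1.6]
opening: -0.0
finger_force: 0.8
```

```bash
python3 -m inch '[{"slide":[0,0,0.2],"turn":0,"grip":0},{"slide":[0,0,0.4],"turn":0,"grip":0},{"slide":[0,0,0.4],"turn":0,"grip":0},{"slide":[0,0,0.4],"turn":0,"grip":0}]'
python3 -m inch '[{"slide":[0,0,0.1],"turn":0,"grip":0},{"slide":[0,0,0.1],"turn":0,"grip":0},{"slide":[0,0,0.1],"turn":0,"grip":0}]'
```

```text
time: 3.65
eef_pos: [0.4698, -0.1529, 0.0184]
tcp_rot: [0.993, 0.118, 0.0, 0.0]
contact_force: [0.1, 0.5, 2.5]
opening: -0.001
finger_force: 1.1
time: 3.95
eef_pos: [0.4698, -0.1529, 0.0178]
tcp_rot: [0.993, 0.118, -0.0, 0.0]
contact_force: [-1.1, 0.8, 4.5]
opening: -0.001
finger_force: 2.6
```

The bar is at the bottom: z is about 18 mm and the force has risen past the spring's 2.6 N. I'll press slightly more and slide up to the tin.

```bash
python3 -m inch '[{"slide":[0,0,0.08],"turn":0,"grip":0},{"slide":[0.4,0,0.08],"turn":0,"grip":0},{"slide":[0.8,0,0.08],"turn":0,"grip":0},{"slide":[1.2,0,0.08],"turn":0,"grip":0},{"slide":[1.6,0,0.08],"turn":0,"grip":0},{"slide":[2.0,0,0.08],"turn":0,"grip":0},{"slide":[2.4,0,0.08],"turn":0,"grip":0},{"slide":[2.7,0,0.08],"turn":0,"grip":0},{"slide":[3.0,0,0.08],"turn":0,"grip":0},{"slide":[3.3,0,0.08],"turn":0,"grip":0},{"slide":[3.6,0,0.08],"turn":0,"grip":0},{"slide":[3.9,0,0.08],"turn":0,"grip":0},{"slide":[4.2,0,0.08],"turn":0,"grip":0},{"slide":[4.2,0,0.08],"turn":0,"grip":0}]'
python3 - <<'E'
from plant import ctrl
import cv2
from h import *
s=ctrl.get_state();print(torack(s['eef_pos']),RZ.T@s['contact_force'],plan(s,[.03,-.077,.0175]))
p,d=ctrl.read_camera('scene');q=ctrl.read_camera('wrist')[0]
im=np.vstack([cv2.resize(p[110:230,215:355],(560,480))[:270],cv2.resize(q[:300],(560,328))])[:,:,::-1]
cv2.imwrite('pics/s2.png',im)
E
```

```text
time: 5.35
eef_pos: [0.5101, -0.1436, 0.0177]
tcp_rot: [0.993, 0.119, -0.001, 0.0]
contact_force: [-4.7, -0.3, 10.8]
opening: 0.003
finger_force: 5.5
[-0.05420026 -0.07620872  0.01773734] [-4.62567991  0.78258009 10.81212045] (array([8.42, 0.09, 0.  ]), np.float64(0.0011))
```

View pics/s2.png

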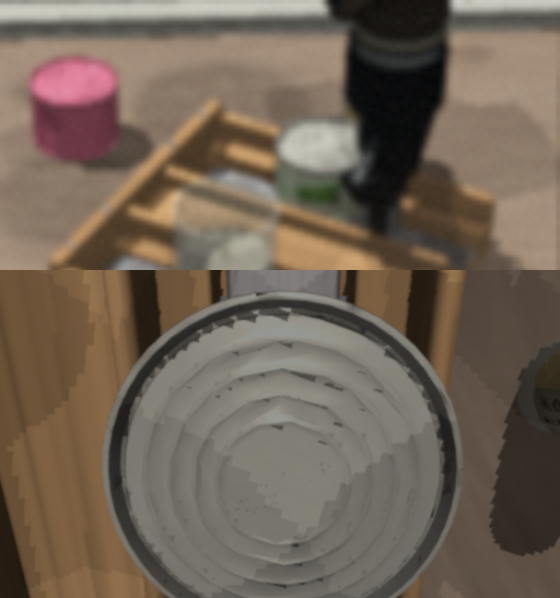

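The tin stands upright against the fingers, and the force along the lane is a gentle 4.6 N. The push continues over the sunken pins.

```bash
python3 -m inch '[{"slide":[0.4,0,0],"turn":0,"grip":0},{"slide":[0.8,0,0],"turn":0,"grip":0},{"slide":[1.2,0,0],"turn":0,"grip":0},{"slide":[1.6,0,0],"turn":0,"grip":0},{"slide":[2.0,0,0],"turn":0,"grip":0},{"slide":[2.4,0,0],"turn":0,"grip":0},{"slide":[2.8,0,0],"turn":0,"grip":0},{"slide":[3.2,0,0],"turn":0,"grip":0},{"slide":[3.6,0,0],"turn":0,"grip":0},{"slide":[4.0,0,0],"turn":0,"grip":0},{"slide":[4.0,0,0],"turn":0,"grip":0}]'
python3 -c "
from plant import ctrl
from h import *
s=ctrl.get_state();print(torack(s['eef_pos']),RZ.T@s['contact_force'],plan(s,[.03,-.077,.0175]))"
```

```text
time: 6.55
eef_pos: [0.5491, -0.1342, 0.0179]
tcp_rot: [0.993, 0.119, -0.001, 0.0]
contact_force: [-5.0, -1.4, 10.9]
opening: -0.003
finger_force: 5.4
[-0.01405876 -0.07623851  0.017884  ] [-5.19883652 -0.18859159 10.88448045] (array([4.41, 0.08, 0.03]), np.float64(0.001))
```

```bash
python3 -m inch '[{"slide":[0.4,0,0],"turn":0,"grip":0},{"slide":[0.8,0,0],"turn":0,"grip":0},{"slide":[1.2,0,0],"turn":0,"grip":0},{"slide":[1.6,0,0],"turn":0,"grip":0},{"slide":[2.0,0,0],"turn":0,"grip":0},{"slide":[2.4,0,0],"turn":0,"grip":0},{"slide":[2.8,0,0],"turn":0,"grip":0},{"slide":[3.2,0,0],"turn":0,"grip":0},{"slide":[3.6,0,0],"turn":0,"grip":0},{"slide":[3.8,0,0],"turn":0,"grip":0},{"slide":[3.9,0,0],"turn":0,"grip":0},{"slide":[3.9,0,0],"turn":0,"grip":0}]'
python3 -c "
from plant import ctrl
from h import *
s=ctrl.get_state();print(torack(s['eef_pos']),RZ.T@s['contact_force'],plan(s,[.03,-.077,.0175]))"
```

```text
time: 7.75
eef_pos: [0.5864, -0.1252, 0.0179]
tcp_rot: [0.993, 0.119, -0.002, 0.0]
contact_force: [-6.3, -2.2, 11.6]
opening: 0.003
finger_force: 5.3
[ 0.02429037 -0.0762075   0.01786323] [-6.60060693 -0.68552823 11.58202868] (array([0.57, 0.08, 0.03]), np.float64(0.0011))
```

```bash
python3 -m inch '[{"slide":[0.1,0,0],"turn":0,"grip":0},{"slide":[0.2,0,0],"turn":0,"grip":0},{"slide":[0.3,0,0],"turn":0,"grip":0},{"slide":[0.4,0,0],"turn":0,"grip":0},{"slide":[0.4,0,0],"turn":0,"grip":0}]'
python3 -m inch '[{"slide":[0.1,0,0],"turn":0,"grip":0},{"slide":[0.2,0,0],"turn":0,"grip":0},{"slide":[0.2,0,0],"turn":0,"grip":0}]'
python3 -c "
from plant import ctrl
from h import *
s=ctrl.get_state();print(torack(s['eef_pos']),RZ.T@s['contact_force'],plan(s,[.03,-.077,.0175]))"
```

```text
time: 8.25
eef_pos: [0.5869, -0.125, 0.0177]
tcp_rot: [0.993, 0.119, -0.006, -0.0]
contact_force: [-17.6, -5.1, 16.9]
opening: 0.002
finger_force: 7.7
time: 8.55
eef_pos: [0.5869, -0.125, 0.0177]
tcp_rot: [0.993, 0.119, -0.009, -0.001]
contact_force: [-25.5, -7.1, 23.4]
opening: -0.002
finger_force: 7.7
[ 0.02481517 -0.07613226  0.01773514] [-26.48077207  -0.90331073  23.3698675 ] (array([0.52, 0.09, 0.01]), np.float64(0.0025))
```

The tin stopped at a firm contact of 26 N, with the TCP at x = 25 where I expected about 30. I'll ease off while keeping the bar down, and check that it's really at the back wall.

```bash
python3 -m inch '[{"slide":[-0.2,0,0],"turn":0,"grip":0},{"slide":[-0.4,0,0],"turn":0,"grip":0},{"slide":[-0.4,0,0],"turn":0,"grip":0}]'
python3 - <<'E'
from plant import ctrl
import cv2
from h import *
s=ctrl.get_state();print(torack(s['eef_pos']),RZ.T@s['contact_force'])
I=ctrl.camera_info('wrist');K=I['K'];T=I['T_tool_cam']
p,d=ctrl.read_camera('wrist');np.savez('pics/w3.npz',p=p,d=d,e=s['eef_pos'],q=s['tcp_rot'])
t,_=ctrl.read_camera('top')
cv2.imwrite('pics/w3.png',np.hstack([p,cv2.resize(t[110:260,250:390],(358,384))])[:,:800,::-1])
v,u=np.indices(d.shape);P=np.stack([(u-K[0,2])/K[0,0]*d,(v-K[1,2])/K[1,1]*d,d],-1)@T[:3,:3].T+T[:3,3]
r=torack(P@R.from_quat(s['tcp_rot']).as_matrix().T+s['eef_pos'])
print([(i,round(a[0]*1000),round(a[2]*1000)) for i,a in zip(range(0,200,5),r[0:200:5,257])])
E
```

```text
time: 8.85
eef_pos: [0.587, -0.125, 0.0178]
tcp_rot: [0.993, 0.119, -0.003, -0.0]
contact_force: [-9.8, -2.4, 14.2]
opening: -0.001
finger_force: 5.9
[ 0.02498093 -0.07616513  0.01781713] [-10.04953176  -0.02020899  14.1657304 ]
[(0, 127, 61), (5, 126, 60), (10, 124, 60), (15, 123, 60), (20, 117, 88), (25, 117, 88), (30, 116, 86), (35, 115, 83), (40, 114, 83), (45, 113, 85), (50, 112, 84), (55, 111, 84), (60, 110, 85), (65, 109, 86), (70, 108, 85), (75, 107, 85), (80, 106, 85), (85, 105, 86), (90, 104, 85), (95, 103, 86), (100, 102, 85), (105, 101, 85), (110, 100, 85), (115, 99, 85), (120, 98, 85), (125, 97, 87), (130, 96, 84), (135, 95, 86), (140, 94, 85), (145, 92, 85), (150, 91, 85), (155, 90, 86), (160, 89, 85), (165, 88, 85), (170, 87, 85), (175, 86, 86), (180, 85, 86), (185, 83, 85), (190, 82, 86), (195, 81, 86)]
```

View pics/w3.png

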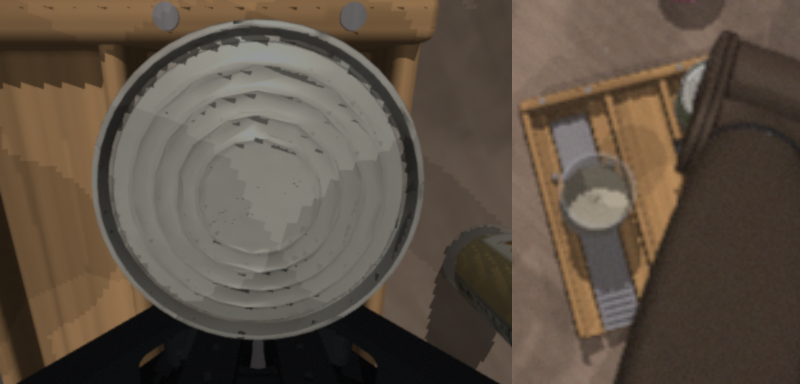

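The wrist view shows the tin (centre 258,180, rear edge at row 20) touching the back wall. Depth puts its rear at x = 117 against the wall's 118. The candle is unmoved at (597,192) in the top inset. I'll back off a little with the bar still down so the fingers leave the tin, then raise them to free the bar.

```bash
python3 -m inch '[{"slide":[-0.2,0,0],"turn":0,"grip":0},{"slide":[-0.4,0,0],"turn":0,"grip":0},{"slide":[-0.6,0,0],"turn":0,"grip":0},{"slide":[-0.8,0,0],"turn":0,"grip":0},{"slide":[-0.8,0,0],"turn":0,"grip":0},{"slide":[-0.8,0,-0.3],"turn":0,"grip":0},{"slide":[-0.8,0,-0.6],"turn":0,"grip":0},{"slide":[-0.8,0,-0.9],"turn":0,"grip":0},{"slide":[-0.8,0,-1.2],"turn":0,"grip":0},{"slide":[-0.8,0,-1.6],"turn":0,"grip":0},{"slide":[-0.8,0,-2],"turn":0,"grip":0},{"slide":[-0.8,0,-3],"turn":0,"grip":0},{"slide":[-0.8,0,-5],"turn":0,"grip":0},{"slide":[-0.8,0,-8],"turn":0,"grip":0},{"slide":[-0.8,0,-11],"turn":0,"grip":0},{"slide":[-2,0,-13],"turn":0,"grip":0},{"slide":[-5,0,-14],"turn":0,"grip":0},{"slide":[-8,0,-14],"turn":0,"grip":0},{"slide":[-8,0,-14],"turn":0,"grip":0},{"slide":[-8,0,-14],"turn":0,"grip":0}]'
python3 - <<'E'
from plant import ctrl
import cv2
from h import *
p,d=ctrl.read_camera('wrist');t,_=ctrl.read_camera('scene')
cv2.imwrite('pics/w4.png',np.hstack([p,cv2.resize(t[110:230,220:345],(288,276)).repeat(1,0) if 0 else cv2.resize(t[120:230,225:310],(288,384))])[:,:,::-1])
E
```

```text
time: 10.95
eef_pos: [0.5114, -0.1429, 0.1571]
tcp_rot: [0.993, 0.118, 0.001, 0.0]
contact_force: [0.5, 0.5, -0.3]
opening: -0.001
finger_force: 0.0
```

View pics/w4.png

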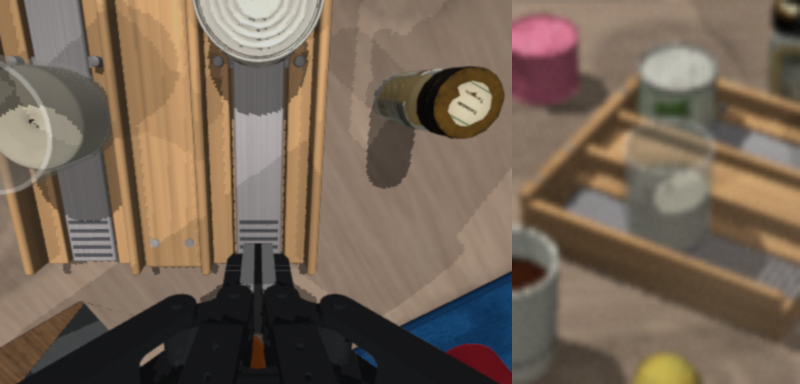

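The pins show behind the tin at (217,62) and (300,62), and the tin is upright at the back wall. A quick depth check will show whether the bar is fully up, and then I'll hand in.

```bash
python3 - <<'E'
from plant import ctrl
from h import *
s=ctrl.get_state();I=ctrl.camera_info('wrist');K=I['K'];T=I['T_tool_cam'];d=ctrl.read_camera('wrist')[1]
v,u=np.indices(d.shape);P=np.stack([(u-K[0,2])/K[0,0]*d,(v-K[1,2])/K[1,1]*d,d],-1)@T[:3,:3].T+T[:3,3]
r=torack(P@R.from_quat(s['tcp_rot']).as_matrix().T+s['eef_pos'])*1000
print('bar',np.median(r[150:200,245:270].reshape(-1,3),0),'ledge',np.median(r[150:200,214:226].reshape(-1,3),0))
for u0 in(217,300):print('pin',np.median(r[60:64,u0-2:u0+3].reshape(-1,3),0))
zok=np.median(r[150:200,245:270,2])
if zok>25: print(ctrl.sign_off())
E
```

```text
bar [-42.44897235 -76.06803884  28.34108616] ledge [-42.13405676 -44.89972389  30.43022412]
pin [ 44.90392392 -46.95955833  39.37641103]
pin [  45.04096283 -107.12221663   39.49274586]
the job is handed in; nothing more can be done
None
```

The tin was pushed over the sunken pins to the back wall of the right lane, the bar sprang back up (28 mm) with the pins raised behind the tin (39 mm), nothing else was touched, and the job was handed in at about 11 s.

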